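# Find the high side of a knocked faceplate with a probe and press it level

## Robot

A 6-joint arm with a two-finger parallel gripper is mounted at the origin on the work surface. World frame = base frame: x ahead of the robot, y to its left, z up, the work surface at z = 0. Lengths are in m, angles in rad, forces in N, time in s.
With the tool pointing down it reaches from about 0.325 to 0.775 m from the base axis. Payload 5.5 kg.
Tool frame: the origin (TCP) lies midway between the tips of the shut fingers; the grasp point (between the pads) lies 19 mm behind it (manip.tcp_to_grasp is the distance from the TCP to the grasp point, in m); z points along the fingers, y is the direction in which the jaws open and shut (so a half turn about z gives the same grasp; the last joint's range is limited). The gripper opens to 85 mm and grips with 20 to 120 N. Pads are 22 mm wide; open, the fingers measure 114 mm over their backs; the gripper's body (76 mm by 85 mm) begins 54 mm behind the grasp point. The pads swing forward as they close: fully open they stand 13 mm farther back than shut.
Start: joints at [-1.301, 0.091, 1.231, -0, 1.82, -0.057], TCP at [0.193, -0.568, 0.231] pointing down, gripper open.
Joint ranges: [-2.87, 2.87], [-0.86, 2.18], [0.17, 2.46], [-1.51, 4.65], [0.06, 2.69], [-2.65, 2.65]. Speed limits (rad/s): [2.57, 2.57, 3.01, 3.14, 3.14, 3.14].

## Interface

Orientations are given as a 3x3 rotation matrix whose columns are the frame's x, y, z axes.
In Python, from station import manip, imaging, models gives the robot as it stands.
- The arm moves only by the tool carry_out, never from a script. Its argument "rows" is a list of rows, each a list of 5 numbers: the opening in per cent of the stroke, from 0 (shut) to 100 (fully open), then the shift along the tool's x, y, z in mm, then the turn about the tool's z in degrees. A call has 1 to 8 rows; each row is the pose to reach, as a shift and turn from the pose measured when the call began, along the tool's axes at that moment; what a row does not reach only later rows make up. A row lasts 1/12 s, in which the tool goes at most 41.7 mm and 7.16 degrees, less where a joint would pass 70% of its speed; a pose out of reach is approached as far as the arm can. A call with a gripper value outside its range is refused whole. The fingers move at their own pace and stop on an object; "force" is the grip in N (left out, the last holds). Time passes only in rows, so rows that repeat a pose let the fingers close. It gives the time, the measured TCP pose, the force and the opening at its end, in the units of the state.
- manip.get_state(): the state, without advancing time (a new reading comes with each control period).
- imaging.capture(name): name is "scene" or "top"; returns (picture, depth): 384x512x3 uint8, red, green, blue; 384x512 float32, m along the optical axis (not along the pixel's ray), 0 where there is no reading.
- imaging.get_calibration(name): a dict with "vertical_fov" (degrees; the focal length in pixels is half the picture's height over the tangent of half this angle, whatever the lens; pixels are square), "cx", "cy" (the principal point, pixels), "R" (3x3) and "t" (3): a world point X has camera coordinates R X + t. Camera axes: x right, y down, z forward; pixel columns grow to the right and rows downward; lengths in m; the calibration is good to about 2 mm. A picture is of the moment at which its call begins. get_calibration takes no time and is no camera call.
- manip.finish_job(): hands the job in, once; it reports no verdict.
Trained networks look in the newest picture that a camera, given by its name, has taken for a name from the list of things; names that differ only in an ending like _2 or _b are one class to them, and where a whole thing is asked for, a point or a joint stands for the part that bears it (a point fixed in the world has none). Each returns a list of dicts, best first, with "confidence" (0 to 1); they miss things now and then, are a little off and sometimes report something else, mostly with a low value. They report only what shows in the picture. A call takes as long as a camera call. They do not tell look-alikes from the thing itself.
- models.search_frame(camera, query): "rect" ([left, top, right, bottom] in pixels, round what is visible of it).
The state is a dict: "clock": time; "q": joint angles; "joint_velocities": joint speeds; "joint_torque": joint torques, N m; "position": TCP position; "tcp_rot": TCP orientation; "contact_force": force on the tool from outside, world axes, zero at the start; "ft_torque": the same for the moment, N m; "gripper_width": finger opening in m.
Only numpy, scipy, OpenCV 4.12 (cv2) and the standard library are available. Lean on these libraries where they do the work, as an engineer would, in place of code of your own. Each camera call takes 0.05 s, during which the arm holds its last target. There are 200 camera calls.

## Task

The steel faceplate on the bench mount has been knocked out of level. Take the wooden-handled probe from its block, touch it lightly to the face at several points round the edge to find the high side, and with the probe press that side down, gently, until the plate is level (rim heights agree within 2 mm all round); never push the plate further out of level and keep the gripper itself off it. Then stand the probe back in its block, fully home, and leave the other things on the bench where they are.

Things in the scene. Friction and masses are not known exactly. Their poses are not given: they have to be found in the camera images.
- probe: Probe, 120 mm long, 0.10 to 0.20 kg, upright in its block at the start. From the tip up: steel shaft 8 mm in diameter with rounded tip, 45 mm long; brass collar 34 mm wide from 45 to 51 mm; round wooden handle 26 mm in diameter from 51 to 120 mm. Origin: the end of the tip; z runs up the handle. Grip it round the handle, fingertips just above the collar.
- stand: The probe's block: fixed wooden block 70 x 70 x 55 mm with one upright hole 14 mm wide right through its middle. Origin: centre of its underside, z up. The probe stands in it with the collar on the block's top, the tip 10 mm above the bench.
- stand_hole0 (a point): Middle of the hole's mouth, on the top of the block (55 mm above the bench).
- mount: The mount: fixed dark foot, 124 mm wide at the bottom, that carries the round steel faceplate (180 mm in diameter, 10 mm thick, with a 18 mm brass spigot 14 mm high at its middle). Origin: centre of its underside on the bench; the plate's middle is straight above.
- face_center (a point): Middle of the faceplate's upper face, 80 mm above the bench, at the root of the spigot; it stays put while the plate rocks. The rocking is stiff: 75 mm from the middle about 11 N straight down on the high spot moves it, more away from that spot; a few N do not, and it stays where left. Under load the whole plate sinks on a rubber cushion, about 1 mm per 4 N, and springs back.
- faceplate (a joint): How far the plate is out of level, rad: 0 is level, 0.038 to 0.048 at the start (rim about 4 mm high on one side, 4 mm low opposite). It rocks only about one level line through face_center, whose direction differs every time and is not told. No stop at level: pressing the high side lowers the value through 0 to negative (then the other side is high); pressing the low side raises it.
- bowl: Bystander: loose wooden bowl, 120 mm wide, 55 mm high, origin under its middle.
- block: Bystander: loose wooden block 75 x 55 x 45 mm, origin under its middle.
- spindle_head: Bystander: loose dark steel spindle part, 64 mm wide, 48 mm high, origin under its middle.
- jar: Bystander: loose jar, 64 mm wide, 85 mm high, origin under its middle.
- turned_cup: Bystander: loose turned wooden piece, 76 mm wide, 70 mm high, origin under its middle.
Mind the look-alikes: they are no part of the job. What is shaped like the stand but red is not meant. Leave any turquoise look-alike of the probe alone.

How it is judged:
By the outcome, as a careful person would: the job done as asked, in the order asked, and still so for the second after the job is handed in, with the robot touching nothing.
It also fails if it takes over 72 s, if anything falls off the work surface, if the arm or the gripper's body presses on something with over 40 N, if the wrist force passes 120 N, or if a joint passes its speed limit or range.

## Working session

There is one attempt and no reset: what is moved stays moved. The work goes in short steps, Python scripts to look and compute and a tool call to move; the robot and the scene stay as the last step left them, time stands still between calls to the robot, and variables do not carry over. Pictures are saved under pics/ and viewed, about 8 in all and at most 12, crops included, and the job is handed in when it is done.

Besides the shell and the picture viewer there is one more tool, called after "Request:" by a JSON object that holds its "api" and its "payload". carry_out: Moves the arm, as the interface text tells. Its arguments: {"type":"object","properties":{"rows":{"type":"array","items":{"type":"array","items":{"type":"number"}}},"force":{"type":"number"}},"required":["rows"]}

```bash
ls; mkdir -p pics
cat > h.py <<'E'
from station import manip, imaging, models
import numpy as np, cv2
def cal(n):
    c=imaging.get_calibration(n); f=192/np.tan(np.radians(c['vertical_fov'])/2)
    return f,c['cx'],c['cy'],np.array(c['R']),np.array(c['t'])
def cloud(n,d):
    f,cx,cy,R,t=cal(n); v,u=np.mgrid[:384,:512]
    P=np.stack([(u-cx)/f*d,(v-cy)/f*d,d],-1)
    return (P-t)@R   # world
def pix(n,X):
    f,cx,cy,R,t=cal(n); c=R@np.array(X)+t; return f*c[0]/c[2]+cx,f*c[1]/c[2]+cy
E
python3 - <<'E'
from h import *
s=manip.get_state(); print({k:np.round(v,3).tolist() for k,v in s.items()})
out=[]
for n in("scene","top"):
    p,d=imaging.capture(n); np.save(f'pics/{n}_d.npy',d); np.save(f'pics/{n}_p.npy',p)
    W=cloud(n,d); im=cv2.cvtColor(p,cv2.COLOR_RGB2BGR); cv2.imwrite(f'pics/{n}0.png',cv2.resize(im,(800,600)))
    f,cx,cy,R,t=cal(n); print(n,f,'campos',-R.T@t,'fwd',R[2])
    for q in("probe","stand","mount","faceplate","bowl","block","spindle_head","jar","turned_cup"):
        for r in models.search_frame(n,q)[:3]:
            l,tp,rr,b=[int(x) for x in r['rect']]; w=W[(tp+b)//2,(l+rr)//2]
            print(n,q,round(r['confidence'],2),[l,tp,rr,b],np.round(w,3))
print(manip.get_state()['clock'], manip.tcp_to_grasp)
E
```

```text
pics
{'clock': 0.0, 'q': [-1.301, 0.092, 1.232, -0.0, 1.82, -0.057], 'joint_velocities': [0.0, 0.001, 0.0, -0.0, 0.001, -0.001], 'joint_torque': [0.003, -45.872, -41.803, 0.0, 0.011, 0.0], 'position': [0.193, -0.568, 0.23], 'tcp_rot': [[0.947, 0.321, -0.001], [0.321, -0.947, 0.002], [0.0, -0.002, -1.0]], 'contact_force': [-0.013, 0.625, 0.299], 'ft_torque': [0.008, -0.017, 0.002], 'gripper_width': 0.085}
scene 492.2890294285976 campos [1.24775693 0.51226105 1.11718855] fwd [-0.55065852 -0.32591019 -0.76847755]
scene probe 0.73 [310, 209, 323, 232] [0.531 0.262 0.112]
scene probe 0.58 [322, 187, 336, 216] [0.427 0.254 0.073]
scene stand 0.86 [303, 217, 336, 257] [0.535 0.279 0.054]
scene stand 0.64 [339, 242, 369, 288] [0.569 0.392 0.058]
scene stand 0.39 [252, 276, 275, 306] [0.743 0.232 0.047]
scene mount 0.71 [213, 170, 282, 229] [0.543 0.064 0.083]
scene faceplate 0.6 [210, 173, 279, 224] [0.543 0.054 0.081]
scene bowl 0.72 [136, 135, 171, 170] [ 0.486 -0.316  0.014]
scene block 0.87 [363, 208, 396, 242] [0.409 0.398 0.043]
scene spindle_head 0.65 [252, 274, 276, 304] [0.737 0.231 0.049]
scene jar 0.95 [174, 105, 203, 139] [ 0.359 -0.268  0.063]
scene turned_cup 0.56 [104, 190, 137, 227] [ 0.737 -0.218  0.071]
top 348.89956699269084 campos [0.39037946 0.06061053 1.09467408] fwd [ 1.17573872e-01 -6.00895446e-04 -9.93063957e-01]
top probe 0.82 [154, 232, 187, 253] [0.374 0.315 0.02 ]
top probe 0.44 [177, 185, 187, 200] [0.514 0.261 0.127]
top stand 0.75 [132, 170, 161, 197] [0.554 0.391 0.036]
top mount 0.56 [224, 158, 289, 217] [0.534 0.054 0.093]
top mount 0.36 [224, 161, 287, 217] [0.528 0.057 0.093]
top bowl 0.63 [351, 177, 389, 218] [ 0.516 -0.304  0.007]
top block 0.69 [125, 219, 154, 251] [0.395 0.403 0.045]
top jar 0.82 [352, 246, 386, 266] [ 0.337 -0.27   0.084]
top jar 0.26 [225, 157, 286, 220] [0.531 0.057 0.095]
top turned_cup 0.96 [335, 111, 363, 145] [ 0.718 -0.227  0.072]
1.0 0.0187
```

View pics/scene0.png

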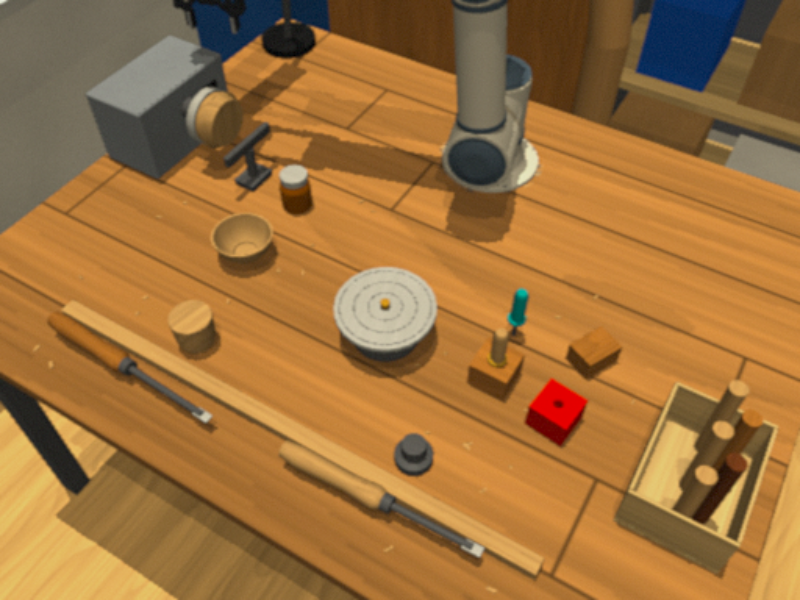

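Run:
```python
from h import *
a=cv2.imread('pics/scene0.png')
p=cv2.cvtColor(np.load('pics/scene_p.npy'),cv2.COLOR_RGB2BGR)[160:310,200:400]
cv2.imwrite('pics/crop1.png',cv2.resize(p,(800,600),interpolation=cv2.INTER_CUBIC))
for n in("scene","top"):
    d=np.load(f'pics/{n}_d.npy');W=cloud(n,d)
    m=(np.hypot(W[...,0]-.543,W[...,1]-.057)<.1)&(W[...,2]>.065)&(W[...,2]<.09)&(d>0)
    Q=W[m]
    for _ in range(3):
        c,_,_,_=np.linalg.lstsq(np.c_[Q,][:,:2]@np.eye(2,3)+[0,0,1],Q[:,2],rcond=None)
        r=Q[:,2]-(Q[:,:2]@c[:2]+c[2]); Q=Q[abs(r)<max(2*r.std(),.001)]
    print(n,'slope',c[:2],np.hypot(*c[:2]),'dir',np.degrees(np.arctan2(c[1],c[0])),len(Q),r.std())
    (x,y),(w,h),an=cv2.minAreaRect(Q[:,:2].astype(np.float32)); print('centre',x,y,w,h,'z at c',c[0]*x+c[1]*y+c[2])
    # probe / stand tops
    for nm,lo,hi,cx,cy in(("handle",.115,.14,.53,.26),("standtop",.050,.060,.53,.26)):
        k=(np.hypot(W[...,0]-cx,W[...,1]-cy)<.06)&(W[...,2]>lo)&(W[...,2]<hi); K=W[k]
        if len(K): print(nm,len(K),K.mean(0),K.min(0),K.max(0),cv2.minAreaRect(K[:,:2].astype(np.float32)))
```

```text
scene slope [-0.04121899 -0.0117647 ] 0.04286505473852963 dir -164.07022985002044 2488 0.0018660837964418742
centre 0.5349281430244446 0.05418144166469574 0.17935067415237427 0.17708463966846466 z at c 0.08096848637008253
handle 88 [0.52285253 0.26681196 0.12685217] [0.50867577 0.25266419 0.11503777] [0.53101024 0.2786093  0.13435244] ((0.5206112861633301, 0.2659511864185333), (0.02288110926747322, 0.022679951041936874), 30.399194717407227)
standtop 443 [0.52538003 0.26809087 0.05584734] [0.47994128 0.23019697 0.05019973] [0.55658531 0.30145651 0.05999878] ((0.5180308222770691, 0.2654464542865753), (0.07132226228713989, 0.07650897651910782), 89.31047821044922)
top slope [-0.03985072 -0.01540952] 0.04272625691576004 dir -158.859451091009 2584 0.0015118043815301827
centre 0.5358662605285645 0.053895432502031326 0.176670640707016 0.1764509379863739 z at c 0.07962567199524817
handle 69 [0.51893755 0.2650066  0.12634052] [0.50696937 0.25337911 0.11731686] [0.53217496 0.27918524 0.13240502] ((0.5190532207489014, 0.26607123017311096), (0.0236650537699461, 0.023894187062978745), 42.96931076049805)
standtop 418 [0.51946685 0.26403603 0.05441603] [0.48453578 0.23105464 0.05003825] [0.55486357 0.30281743 0.05977248] ((0.5197418928146362, 0.2669324278831482), (0.07166024297475815, 0.07036221772432327), 89.89151763916016)
```

View pics/crop1.png

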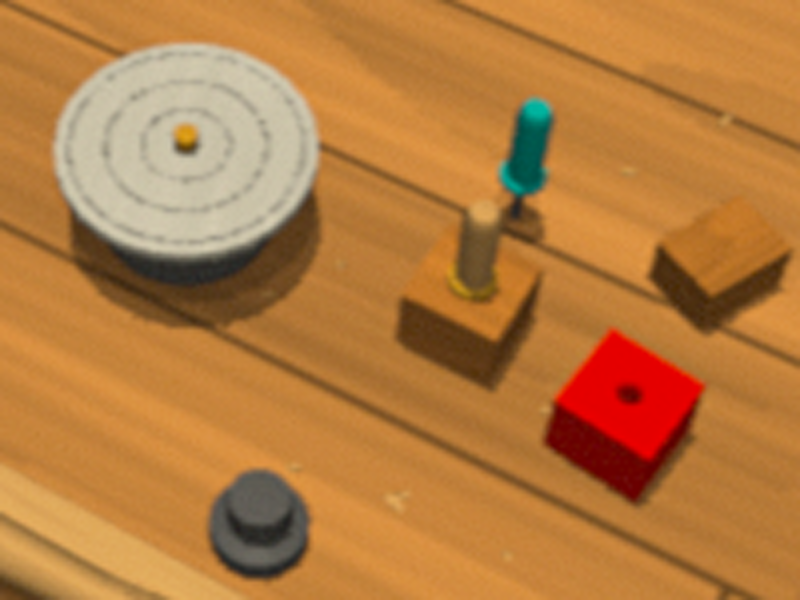

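View pics/top0.png

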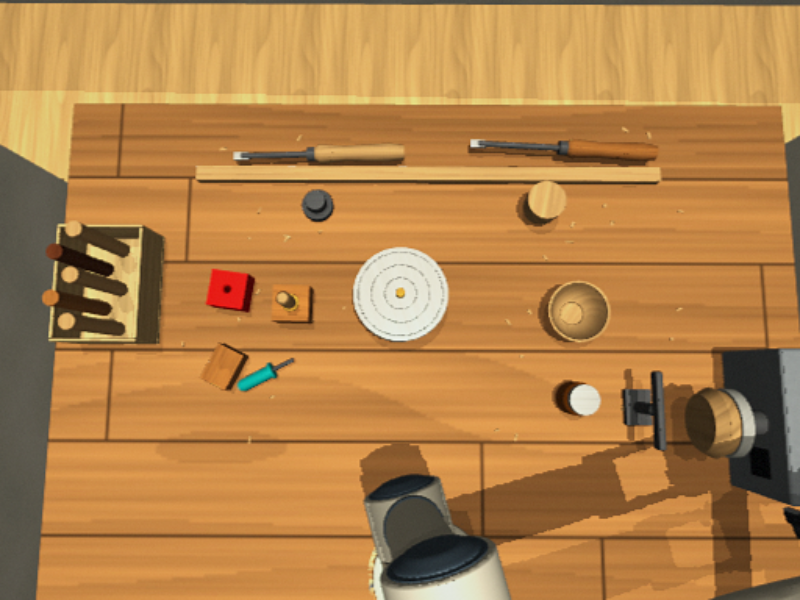

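The right probe is the wooden-handled one standing in the tan block, at scene crop (480,245), full-frame scene (320,221). I rule out three look-alikes:
- The turquoise probe, crop (530,140), is lying on the bench.
- The red block, crop (630,410), is stand-shaped.
- The handles in the tray on the right are not in the probe's block.

The plate is centred at about (0.536, 0.054). Depth suggests its high side is near azimuth -160°, with a tilt of about 0.043. I'll move over the probe now.

Request:
{"api": "carry_out", "payload": {"rows": [[100,214,-255,-30,6],[100,214,-255,-30,12],[100,214,-255,-30,18.7],[100,214,-255,-30,18.7],[100,214,-255,-30,18.7],[100,214,-255,-30,18.7],[100,214,-255,-30,18.7],[100,214,-255,-30,18.7]], "force": 50}}

```text
clock: 1.67
position: [0.3132, -0.257, 0.2616]
tcp_rot: [[1.0, -0.0, 0.001], [-0.0, -1.0, -0.001], [0.001, 0.001, -1.0]]
contact_force: [0.9, -0.8, 0.3]
gripper_width: 0.0855
```

```bash
cat >> h.py <<'E'
def go(x,y,z):
    s=manip.get_state(); R=np.array(s['tcp_rot']); p=np.array(s['position'])
    print('t',round(s['clock'],2),'pos',np.round(p,4),'F',np.round(s['contact_force'],2),'w',round(s['gripper_width'],4),'q6',round(s['q'][5],2),'shift mm',np.round(1000*R.T@(np.array([x,y,z])-p),1),'Rx',np.round(R[:,0],4),'Rz',np.round(R[:,2],4))
E
python3 -c "
from h import *
go(.519,.266,.2)"
```

```text
t 1.67 pos [ 0.3132 -0.257   0.2616] F [ 0.93 -0.82  0.28] w 0.0855 q6 0.8 shift mm [ 205.6 -523.1   61.4] Rx [ 1.e+00 -2.e-04  8.e-04] Rz [ 8.e-04 -6.e-04 -1.e+00]
```

Request:
{"api": "carry_out", "payload": {"rows": [[100,206,-523,50,0],[100,206,-523,50,0],[100,206,-523,50,0],[100,206,-523,50,0],[100,206,-523,50,0],[100,206,-523,50,0],[100,206,-523,50,0],[100,206,-523,50,0]]}}

```text
clock: 2.33
position: [0.4348, 0.0524, 0.2322]
tcp_rot: [[1.0, 0.0, 0.002], [0.0, -1.0, -0.001], [0.002, 0.001, -1.0]]
contact_force: [0.9, -1.1, -0.2]
gripper_width: 0.0854
```

Request:
{"api": "carry_out", "payload": {"rows": [[100,90,-230,20,0],[100,90,-230,20,0],[100,90,-230,20,0],[100,90,-230,20,0],[100,90,-230,20,0],[100,90,-230,20,0],[100,90,-230,20,0],[100,90,-230,20,0]]}}

```text
clock: 3.0
position: [0.5245, 0.2841, 0.2096]
tcp_rot: [[1.0, 0.003, -0.002], [0.003, -1.0, -0.003], [-0.002, 0.003, -1.0]]
contact_force: [-1.4, -0.4, 0.1]
gripper_width: 0.0852
```

Run:
```python
from h import *
go(.5195,.266,.067)
```

```text
t 3.0 pos [0.5245 0.2841 0.2096] F [-1.4  -0.38  0.14] w 0.0852 q6 2.01 shift mm [ -4.8  17.7 142.6] Rx [ 1.      0.0031 -0.0018] Rz [-0.0018 -0.0026 -1.    ]
```

Request:
{"api": "carry_out", "payload": {"rows": [[100,-5,17.7,20,0],[100,-5,17.7,45,0],[100,-5,17.7,75,0],[100,-5,17.7,100,0],[100,-5,17.7,120,0],[100,-5,17.7,130,0],[100,-5,17.7,130,0],[100,-5,17.7,130,0]]}}

```text
clock: 3.67
position: [0.5196, 0.2654, 0.0808]
tcp_rot: [[1.0, 0.002, -0.001], [0.002, -1.0, -0.002], [-0.001, 0.002, -1.0]]
contact_force: [0.7, 0.3, 0.7]
gripper_width: 0.0852
```

Run:
```python
from h import *
go(.5195,.266,.067)
for n in("scene",):
    p,d=imaging.capture(n); im=cv2.cvtColor(p,cv2.COLOR_RGB2BGR)[180:270,270:390]
    cv2.imwrite('pics/c2.png',cv2.resize(im,(800,600),interpolation=cv2.INTER_CUBIC))
```

```text
t 3.67 pos [0.5196 0.2654 0.0808] F [0.74 0.33 0.7 ] w 0.0852 q6 1.98 shift mm [-0.1 -0.7 13.8] Rx [ 1.0e+00  2.2e-03 -7.0e-04] Rz [-7.0e-04 -2.3e-03 -1.0e+00]
```

View pics/c2.png

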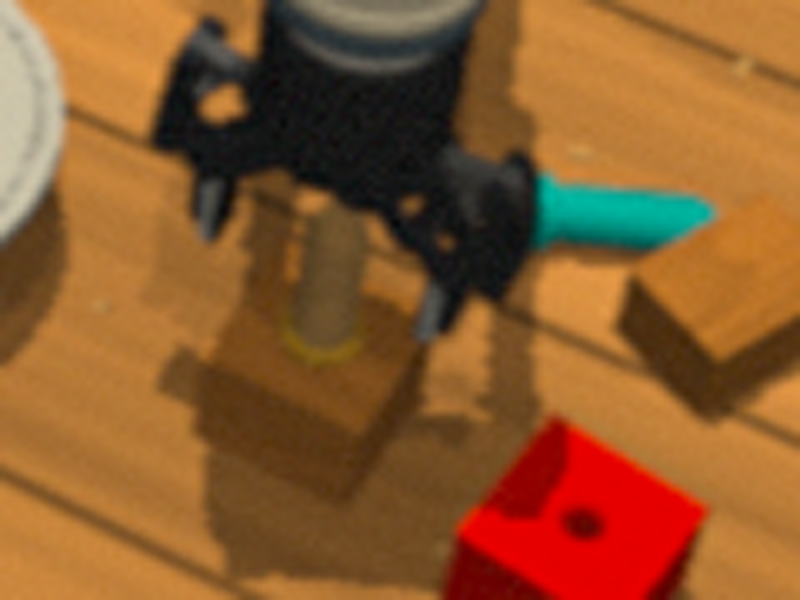

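Fingers straddle the wooden handle at crop (330,270). The turquoise look-alike toppled by itself in the first second, before I moved, and lies behind at (620,210), clear of the gripper. Next I descend and grip.

Request:
{"api": "carry_out", "payload": {"rows": [[100,0,-0.7,8,0],[100,0,-0.7,14.5,0],[100,0,-0.7,14.5,0],[20,0,-0.7,14.5,0],[20,0,-0.7,14.5,0],[20,0,-0.7,14.5,0],[10,0,-0.7,14.5,0],[10,0,-0.7,14.5,0]], "force": 60}}

```text
clock: 4.38
position: [0.5203, 0.2666, 0.0676]
tcp_rot: [[1.0, 0.002, 0.001], [0.002, -1.0, -0.001], [0.001, 0.001, -1.0]]
contact_force: [-0.9, -0.3, 3.4]
gripper_width: 0.0254
```

Request:
{"api": "carry_out", "payload": {"rows": [[10,0,0,0,0],[10,0,0,0,0],[10,0,0,0,0],[10,0,0,0,0]]}}

```text
clock: 4.72
position: [0.5203, 0.2667, 0.0678]
tcp_rot: [[1.0, 0.003, 0.002], [0.003, -1.0, -0.001], [0.002, 0.001, -1.0]]
contact_force: [0.7, 0.0, 2.1]
gripper_width: 0.0243
```

Run:
```python
from h import *
go(.5195,.266,.19)
print(manip.get_state()['ft_torque'])
```

```text
t 4.72 pos [0.5203 0.2667 0.0678] F [0.68 0.01 2.13] w 0.0243 q6 1.98 shift mm [  -0.7    0.9 -122.2] Rx [1.     0.0026 0.0016] Rz [ 0.0016 -0.001  -1.    ]
[0.06959868 0.02152139 0.00252034]
```

Request:
{"api": "carry_out", "payload": {"rows": [[10,0,0,-8,0],[10,0,0,-25,0],[10,0,0,-50,0],[10,0,0,-80,0],[10,0,0,-110,0],[10,0,0,-110,0],[10,0,0,-110,0],[10,0,0,-110,0]]}}

```text
clock: 5.38
position: [0.5199, 0.2667, 0.1771]
tcp_rot: [[1.0, 0.003, 0.001], [0.003, -1.0, -0.001], [0.001, 0.001, -1.0]]
contact_force: [-0.3, -0.2, -2.3]
gripper_width: 0.0252
```

Run:
```python
from h import *
go(.536,.129,.16)
F=np.array(manip.get_state()['contact_force'])
for i in range(4):
    p,d=imaging.capture("scene")
    print(np.round(manip.get_state()['contact_force'],2))
cv2.imwrite('pics/c3.png',cv2.resize(cv2.cvtColor(p,cv2.COLOR_RGB2BGR)[130:280,230:430],(800,600),interpolation=cv2.INTER_CUBIC))
```

```text
t 5.38 pos [0.5199 0.2667 0.1771] F [-0.31 -0.17 -2.32] w 0.0252 q6 1.98 shift mm [ 15.7 137.7  17.3] Rx [1.0e+00 2.6e-03 7.0e-04] Rz [ 7.0e-04 -1.5e-03 -1.0e+00]
[ 1.42 -0.22 -1.57]
[-0.16  0.12 -1.63]
[-0.46  0.69 -1.42]
[ 0.53  0.08 -1.38]
```

View pics/c3.png

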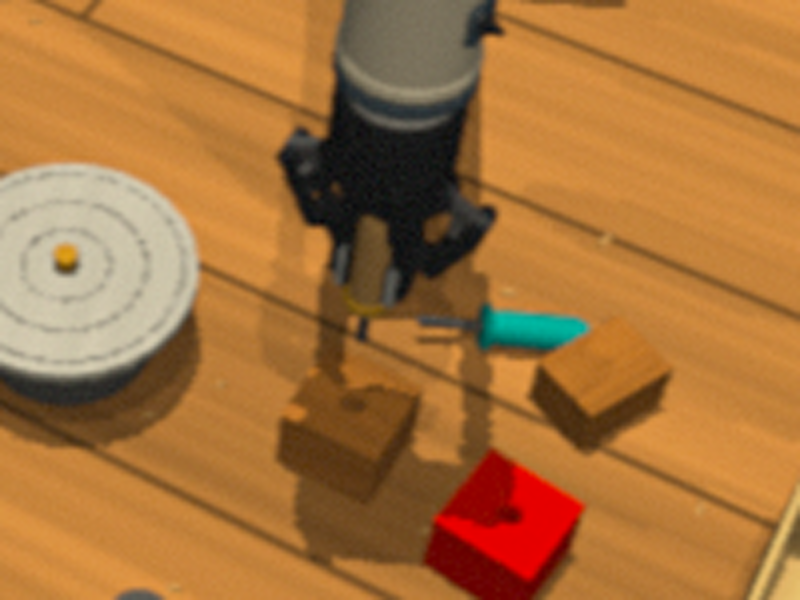

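The wooden probe is held at crop (370,260), and the empty stand's hole is at (350,410). Next are light touches at r = 75 mm, starting on the +y side.

Request:
{"api": "carry_out", "payload": {"rows": [[10,5,41,0,0],[10,10,82,0,0],[10,15,120,5,0],[10,15.5,137.5,20,0],[10,15.5,137.5,32,0],[10,15.5,137.5,37,0],[10,15.5,137.5,38,0],[10,15.5,137.5,38,0]]}}

```text
clock: 6.25
position: [0.5349, 0.13, 0.1375]
tcp_rot: [[1.0, 0.004, -0.003], [0.004, -1.0, -0.002], [-0.003, 0.002, -1.0]]
contact_force: [-0.1, 0.2, -1.1]
gripper_width: 0.0249
```

Request:
{"api": "carry_out", "payload": {"rows": [[10,0,0,0.5,0],[10,0,0,1,0],[10,0,0,1,0],[10,0,0,1,0]]}}

```text
clock: 6.58
position: [0.535, 0.1307, 0.1369]
tcp_rot: [[1.0, 0.005, -0.002], [0.005, -1.0, -0.002], [-0.002, 0.002, -1.0]]
contact_force: [-0.4, -0.7, -1.9]
gripper_width: 0.0248
```

```bash
cat >> h.py <<'E'
def rd(x,y,z,n=5):
    F=[manip.get_state()['contact_force'][2]]
    for i in range(n): imaging.capture("top"); F.append(manip.get_state()['contact_force'][2])
    go(x,y,z); print('Fz mean',np.round(np.mean(F),2),'+-',np.round(np.std(F)/len(F)**.5,2))
E
python3 -c "
from h import *
rd(.536,.129,.136)"
```

```text
t 6.83 pos [0.535  0.1301 0.1367] F [-0.21  0.09 -0.73] w 0.0245 q6 1.74 shift mm [1.  1.1 0.7] Rx [ 1.      0.0039 -0.0024] Rz [-0.0024 -0.002  -1.    ]
Fz mean -1.76 +- 0.3
```

Request:
{"api": "carry_out", "payload": {"rows": [[10,0,0,0.5,0],[10,0,0,1,0],[10,0,0,1,0],[10,0,0,1,0]]}}

```text
clock: 7.17
position: [0.5351, 0.1301, 0.136]
tcp_rot: [[1.0, 0.004, -0.002], [0.004, -1.0, -0.002], [-0.002, 0.002, -1.0]]
contact_force: [-1.0, 0.2, 0.1]
gripper_width: 0.0246
```

```bash
python3 -c "
from h import *
rd(.536,.129,.135,3)"
```

```text
t 7.32 pos [0.535  0.1301 0.1359] F [-0.83  0.71  0.36] w 0.0247 q6 1.74 shift mm [1.  1.1 0.9] Rx [ 1.      0.0039 -0.0022] Rz [-0.0022 -0.0019 -1.    ]
Fz mean 0.27 +- 0.08
```

Contact at +y: net about 1.8 N, so the surface is at TCP z ≈ 0.1363. Next, the -x side.

Request:
{"api": "carry_out", "payload": {"rows": [[10,0,0,-16,0],[10,-25,25,-16,0],[10,-50,50,-16,0],[10,-74.5,76,-16,0],[10,-74.5,76,-10,0],[10,-74.5,76,-6.5,0],[10,-74.5,76,-6,0],[10,-74.5,76,-6,0]]}}

```text
clock: 7.98
position: [0.461, 0.0543, 0.1417]
tcp_rot: [[1.0, 0.004, -0.003], [0.004, -1.0, -0.002], [-0.003, 0.002, -1.0]]
contact_force: [1.2, 0.3, -1.6]
gripper_width: 0.0247
```

```bash
python3 -c "
from h import *
rd(.4605,.054,.1402,3)"
```

```text
t 8.13 pos [0.4613 0.0544 0.1422] F [ 0.33 -0.05 -1.18] w 0.0246 q6 1.61 shift mm [-0.8  0.4  2. ] Rx [ 1.      0.0049 -0.0025] Rz [-0.0024 -0.0018 -1.    ]
Fz mean -1.74 +- 0.2
```

Request:
{"api": "carry_out", "payload": {"rows": [[10,0,0,0.8,0],[10,0,0,1.4,0],[10,0,0,1.4,0],[10,0,0,1.4,0]]}}

```text
clock: 8.47
position: [0.4613, 0.0546, 0.1407]
tcp_rot: [[1.0, 0.005, -0.003], [0.005, -1.0, -0.002], [-0.003, 0.002, -1.0]]
contact_force: [-0.3, 0.1, -2.0]
gripper_width: 0.0244
```

```bash
python3 -c "
from h import *
rd(.4605,.054,.1402,3)"
```

```text
t 8.62 pos [0.4613 0.0544 0.1408] F [-0.95  0.66 -2.79] w 0.0245 q6 1.61 shift mm [-0.8  0.4  0.6] Rx [ 1.      0.0049 -0.0025] Rz [-0.0025 -0.0018 -1.    ]
Fz mean -2.05 +- 0.27
```

Request:
{"api": "carry_out", "payload": {"rows": [[10,0,0,0.5,0],[10,0,0,1,0],[10,0,0,1,0],[10,0,0,1,0]]}}

```text
clock: 8.95
position: [0.4613, 0.0544, 0.1401]
tcp_rot: [[1.0, 0.005, -0.002], [0.005, -1.0, -0.002], [-0.002, 0.002, -1.0]]
contact_force: [-1.0, 0.7, -0.1]
gripper_width: 0.0246
```

```bash
python3 -c "
from h import *
rd(.4605,.054,.1402,3)"
```

```text
t 9.1 pos [0.4613 0.0544 0.14  ] F [-0.77 -0.3   0.9 ] w 0.0246 q6 1.61 shift mm [-0.8  0.4 -0.2] Rx [ 1.      0.0048 -0.0022] Rz [-0.0022 -0.0018 -1.    ]
Fz mean 0.6 +- 0.23
```

Request:
{"api": "carry_out", "payload": {"rows": [[10,0,0,-12,0],[10,25,25,-12,0],[10,50,50,-12,0],[10,74,75.5,-12,0],[10,74,75.5,-5,0],[10,74,75.5,-0.5,0],[10,74,75.5,0.5,0],[10,74,75.5,0.8,0]]}}

```text
clock: 9.77
position: [0.535, -0.0201, 0.139]
tcp_rot: [[1.0, 0.005, -0.003], [0.005, -1.0, -0.001], [-0.003, 0.001, -1.0]]
contact_force: [-0.8, -0.4, -0.9]
gripper_width: 0.0246
```

Request:
{"api": "carry_out", "payload": {"rows": [[10,0,0,0.6,0],[10,0,0,0.6,0],[10,0,0,0.6,0]]}}

```text
clock: 10.02
position: [0.5348, -0.0194, 0.139]
tcp_rot: [[1.0, 0.006, -0.002], [0.006, -1.0, -0.001], [-0.002, 0.001, -1.0]]
contact_force: [-0.0, 0.1, -1.7]
gripper_width: 0.0243
```

```bash
python3 -c "
from h import *
rd(.5355,-.021,.1379,3)"
```

```text
t 10.17 pos [ 0.535  -0.0198  0.1388] F [ 0.28 -0.02 -1.28] w 0.0248 q6 1.47 shift mm [0.5 1.2 0.9] Rx [ 1.      0.0059 -0.0024] Rz [-0.0024 -0.0015 -1.    ]
Fz mean -1.66 +- 0.15
```

Request:
{"api": "carry_out", "payload": {"rows": [[10,0,0,0.6,0],[10,0,0,1,0],[10,0,0,1,0],[10,0,0,1,0]]}}

```text
clock: 10.5
position: [0.5351, -0.0198, 0.1381]
tcp_rot: [[1.0, 0.006, -0.002], [0.006, -1.0, -0.001], [-0.002, 0.001, -1.0]]
contact_force: [0.6, -0.2, -0.0]
gripper_width: 0.0246
```

```bash
python3 -c "
from h import *
rd(.5355,-.021,.1379,3)"
```

```text
t 10.65 pos [ 0.5351 -0.0198  0.138 ] F [-0.13 -0.13  0.28] w 0.0249 q6 1.47 shift mm [0.4 1.2 0.1] Rx [ 1.      0.0059 -0.0021] Rz [-0.0021 -0.0015 -1.    ]
Fz mean 0.26 +- 0.33
```

Request:
{"api": "carry_out", "payload": {"rows": [[10,0,0,-8,0],[10,25,-25,-8,0],[10,50,-50,-8,0],[10,75,-74,-8,0],[10,75,-74,-2,0],[10,75,-74,1.5,0],[10,75,-74,3,0],[10,75,-74,3,0]]}}

```text
clock: 11.32
position: [0.6091, 0.0541, 0.1348]
tcp_rot: [[1.0, 0.005, -0.002], [0.005, -1.0, -0.002], [-0.002, 0.002, -1.0]]
contact_force: [0.1, -0.1, -2.0]
gripper_width: 0.0246
```

```bash
python3 -c "
from h import *
rd(.6105,.054,.1338,3)"
```

```text
t 11.47 pos [0.6092 0.0538 0.1354] F [ 0.2   0.62 -1.08] w 0.0244 q6 1.6 shift mm [ 1.3 -0.2  1.6] Rx [ 1.      0.0047 -0.0015] Rz [-0.0015 -0.0018 -1.    ]
Fz mean -1.3 +- 0.21
```

Request:
{"api": "carry_out", "payload": {"rows": [[10,0,0,0.8,0],[10,0,0,1.6,0],[10,0,0,1.6,0],[10,0,0,1.6,0]]}}

```text
clock: 11.8
position: [0.6092, 0.0533, 0.1343]
tcp_rot: [[1.0, 0.004, -0.001], [0.004, -1.0, -0.002], [-0.001, 0.002, -1.0]]
contact_force: [-0.1, -0.1, -0.3]
gripper_width: 0.0245
```

```bash
python3 -c "
from h import *
rd(.6105,.054,.1338,3)"
```

```text
t 11.95 pos [0.6093 0.0536 0.1342] F [ 0.16 -0.58  0.25] w 0.0247 q6 1.6 shift mm [ 1.2 -0.4  0.4] Rx [ 1.      0.0046 -0.001 ] Rz [-0.001  -0.0021 -1.    ]
Fz mean 0.15 +- 0.17
```

Touches give an x slope of -0.0405 and a y slope of -0.0147. The high side is at azimuth -160° with a tilt of about 0.043, which agrees with the depth fit. I'll press at the high spot (0.465, 0.028).

Request:
{"api": "carry_out", "payload": {"rows": [[10,0,0,-32,0],[10,-35,6,-34,0],[10,-72,12,-34,0],[10,-108,19,-34,0],[10,-144,25,-34,0],[10,-144,25,-18,0],[10,-144,25,-9,0],[10,-144,25,-7,0]]}}

```text
clock: 12.62
position: [0.4647, 0.028, 0.1396]
tcp_rot: [[1.0, 0.005, -0.003], [0.005, -1.0, -0.002], [-0.003, 0.002, -1.0]]
contact_force: [-0.8, 0.2, 1.8]
gripper_width: 0.0245
```

```bash
python3 -c "
from h import *
rd(.465,.0283,.138,2)"
```

```text
t 12.72 pos [0.4655 0.0281 0.1406] F [-0.62 -0.72  0.24] w 0.0246 q6 1.55 shift mm [-0.5 -0.2  2.6] Rx [ 1.      0.0047 -0.003 ] Rz [-0.0029 -0.0019 -1.    ]
Fz mean 1.03 +- 0.36
```

Request:
{"api": "carry_out", "payload": {"rows": [[10,0,0,0.5,0],[10,0,0,1,0],[10,0,0,1.5,0],[10,0,0,2,0],[10,0,0,2,0],[10,0,0,2,0]]}}

```text
clock: 13.22
position: [0.4659, 0.0281, 0.1393]
tcp_rot: [[1.0, 0.005, -0.002], [0.005, -1.0, -0.002], [-0.002, 0.002, -1.0]]
contact_force: [-1.0, -0.2, 3.5]
gripper_width: 0.0245
```

```bash
python3 -c "
from h import *
rd(.465,.0283,.137,2)"
```

```text
t 13.32 pos [0.4658 0.0281 0.1392] F [-0.49 -0.61  3.4 ] w 0.0241 q6 1.55 shift mm [-0.8 -0.2  2.2] Rx [ 1.      0.0048 -0.0018] Rz [-0.0018 -0.0019 -1.    ]
Fz mean 3.22 +- 0.17
```

Request:
{"api": "carry_out", "payload": {"rows": [[10,0,0,0.5,0],[10,0,0,1,0],[10,0,0,1.5,0],[10,0,0,2,0],[10,0,0,2.5,0],[10,0,0,2.5,0]]}}

```text
clock: 13.82
position: [0.4661, 0.0281, 0.1377]
tcp_rot: [[1.0, 0.005, -0.0], [0.005, -1.0, -0.002], [-0.0, 0.002, -1.0]]
contact_force: [-1.4, 0.3, 8.6]
gripper_width: 0.0245
```

```bash
python3 -c "
from h import *
rd(.465,.0283,.137,2)"
```

```text
t 13.92 pos [0.4661 0.0281 0.1377] F [-1.53  0.01  7.65] w 0.0245 q6 1.55 shift mm [-1.1 -0.2  0.7] Rx [ 1.0e+00  4.7e-03 -4.0e-04] Rz [-4.e-04 -2.e-03 -1.e+00]
Fz mean 8.14 +- 0.23
```

Request:
{"api": "carry_out", "payload": {"rows": [[10,0,0,1,0],[10,0,0,1.5,0],[10,0,0,2,0],[10,0,0,2.5,0],[10,0,0,2.5,0],[10,0,0,2.5,0]]}}

```text
clock: 14.42
position: [0.4662, 0.028, 0.1365]
tcp_rot: [[1.0, 0.005, 0.001], [0.005, -1.0, -0.002], [0.001, 0.002, -1.0]]
contact_force: [-2.8, 0.1, 9.2]
gripper_width: 0.0249
```

```bash
python3 -c "
from h import *
rd(.465,.0283,.137,2)"
```

```text
t 14.52 pos [0.4661 0.028  0.1365] F [-3.75  0.36  8.86] w 0.0247 q6 1.55 shift mm [-1.1 -0.3 -0.5] Rx [1.0e+00 4.8e-03 7.0e-04] Rz [ 8.e-04 -2.e-03 -1.e+00]
Fz mean 9.19 +- 0.15
```

Request:
{"api": "carry_out", "payload": {"rows": [[10,0,0,0.8,0],[10,0,0,1.3,0],[10,0,0,1.8,0],[10,0,0,1.8,0],[10,0,0,1.8,0]]}}

```text
clock: 14.93
position: [0.4661, 0.028, 0.1359]
tcp_rot: [[1.0, 0.005, 0.002], [0.005, -1.0, -0.002], [0.002, 0.002, -1.0]]
contact_force: [-3.8, -0.1, 8.9]
gripper_width: 0.0247
```

```bash
python3 -c "
from h import *
rd(.465,.0283,.135,2)"
```

```text
t 15.03 pos [0.4662 0.028  0.136 ] F [-2.37 -0.42  8.7 ] w 0.0248 q6 1.55 shift mm [-1.2 -0.3  1. ] Rx [1.     0.0048 0.0017] Rz [ 0.0017 -0.0021 -1.    ]
Fz mean 8.81 +- 0.04
```

Request:
{"api": "carry_out", "payload": {"rows": [[10,0,0,0.8,0],[10,0,0,1.3,0],[10,0,0,1.8,0],[10,0,0,1.8,0],[10,0,0,1.8,0]]}}

```text
clock: 15.45
position: [0.4661, 0.028, 0.1353]
tcp_rot: [[1.0, 0.005, 0.002], [0.005, -1.0, -0.002], [0.002, 0.002, -1.0]]
contact_force: [-3.4, -1.0, 8.6]
gripper_width: 0.0248
```

```bash
python3 -c "
from h import *
rd(.465,.0283,.135,2)"
```

```text
t 15.55 pos [0.4662 0.028  0.1354] F [-3.37 -0.28  9.24] w 0.0244 q6 1.55 shift mm [-1.2 -0.3  0.4] Rx [1.     0.0048 0.0025] Rz [ 0.0025 -0.0021 -1.    ]
Fz mean 9.16 +- 0.24
```

Request:
{"api": "carry_out", "payload": {"rows": [[10,0,0,-4,0],[10,0,0,-8,0],[10,0,0,-8,0],[10,0,0,-5,0],[10,0,0,-4,0],[10,0,0,-3.4,0],[10,0,0,-2.8,0],[10,0,0,-2.8,0]]}}

```text
clock: 16.22
position: [0.466, 0.028, 0.1381]
tcp_rot: [[1.0, 0.005, 0.002], [0.005, -1.0, -0.002], [0.002, 0.002, -1.0]]
contact_force: [-0.3, 0.4, 0.5]
gripper_width: 0.0245
```

```bash
python3 -c "
from h import *
rd(.465,.0283,.1375,3)"
```

```text
t 16.37 pos [0.4661 0.028  0.1382] F [-0.99  0.24  0.62] w 0.025 q6 1.55 shift mm [-1.1 -0.3  0.7] Rx [1.     0.0047 0.0023] Rz [ 0.0023 -0.0021 -1.    ]
Fz mean 0.8 +- 0.13
```

Request:
{"api": "carry_out", "payload": {"rows": [[10,0,0,-30,0],[10,35,-13,-32,0],[10,70,-26,-32,0],[10,105,-39,-32,0],[10,140,-52,-30,0],[10,140,-52,-12,0],[10,140,-52,-3,0],[10,140,-52,0,0]]}}

```text
clock: 17.03
position: [0.6051, 0.0808, 0.1354]
tcp_rot: [[1.0, 0.005, -0.002], [0.005, -1.0, -0.002], [-0.002, 0.002, -1.0]]
contact_force: [1.0, 0.7, 1.5]
gripper_width: 0.0244
```

Request:
{"api": "carry_out", "payload": {"rows": [[10,0,0,0,0],[10,0,0,0,0]]}}

```text
clock: 17.2
position: [0.6045, 0.0805, 0.1365]
tcp_rot: [[1.0, 0.005, -0.0], [0.005, -1.0, -0.002], [-0.0, 0.002, -1.0]]
contact_force: [-0.1, -0.1, -0.8]
gripper_width: 0.0247
```

```bash
python3 -c "
from h import *
rd(.606,.0797,.136,3)"
```

```text
t 17.35 pos [0.6046 0.0804 0.1368] F [-0.51 -0.07 -2.01] w 0.0248 q6 1.64 shift mm [1.4 0.7 0.8] Rx [ 1.0e+00  4.6e-03 -3.0e-04] Rz [-2.0e-04 -2.3e-03 -1.0e+00]
Fz mean -1.47 +- 0.22
```

Request:
{"api": "carry_out", "payload": {"rows": [[10,0,0,0.6,0],[10,0,0,1.2,0],[10,0,0,1.2,0],[10,0,0,1.2,0]]}}

```text
clock: 17.68
position: [0.6046, 0.0803, 0.136]
tcp_rot: [[1.0, 0.004, 0.0], [0.004, -1.0, -0.002], [0.0, 0.002, -1.0]]
contact_force: [-0.2, -0.7, 0.6]
gripper_width: 0.0249
```

```bash
python3 -c "
from h import *
rd(.606,.0797,.136,3)"
```

```text
t 17.83 pos [0.6047 0.0803 0.1359] F [ 0.27 -1.32 -0.17] w 0.0245 q6 1.64 shift mm [ 1.3  0.6 -0.1] Rx [1.     0.0046 0.    ] Rz [ 0.     -0.0025 -1.    ]
Fz mean 0.32 +- 0.18
```

Mean of the opposite touches is 0.1376, so the probe has not slipped. The remaining tilt is about 0.0166. Pressing a further ~1.2 mm at the high spot.

Request:
{"api": "carry_out", "payload": {"rows": [[10,0,0,-30,0],[10,-35,13,-32,0],[10,-70,26,-32,0],[10,-105,39,-32,0],[10,-139.5,52,-30,0],[10,-139.5,52,-14,0],[10,-139.5,52,-6,0],[10,-139.5,52,-4,0]]}}

```text
clock: 18.5
position: [0.4647, 0.0277, 0.1382]
tcp_rot: [[1.0, 0.004, -0.002], [0.004, -1.0, -0.002], [-0.002, 0.002, -1.0]]
contact_force: [-1.4, -1.0, -1.3]
gripper_width: 0.0247
```

Request:
{"api": "carry_out", "payload": {"rows": [[10,0,0,0.5,0],[10,0,0,1,0],[10,0,0,1.5,0],[10,0,0,2,0],[10,0,0,2,0]]}}

```text
clock: 18.92
position: [0.4651, 0.0277, 0.1369]
tcp_rot: [[1.0, 0.005, -0.002], [0.005, -1.0, -0.003], [-0.002, 0.003, -1.0]]
contact_force: [-2.4, -1.2, 5.3]
gripper_width: 0.0245
```

```bash
python3 -c "
from h import *
rd(.465,.0283,.1342,2)"
```

```text
t 19.02 pos [0.465  0.0277 0.1368] F [-3.04 -0.91  5.27] w 0.0249 q6 1.55 shift mm [ 0.  -0.6  2.6] Rx [ 1.      0.0043 -0.0016] Rz [-0.0016 -0.0024 -1.    ]
Fz mean 5.31 +- 0.04
```

Request:
{"api": "carry_out", "payload": {"rows": [[10,0,0,0.8,0],[10,0,0,1.4,0],[10,0,0,2,0],[10,0,0,2.5,0],[10,0,0,2.5,0]]}}

```text
clock: 19.43
position: [0.4652, 0.0277, 0.1355]
tcp_rot: [[1.0, 0.004, -0.0], [0.004, -1.0, -0.003], [-0.0, 0.003, -1.0]]
contact_force: [-4.3, -1.7, 9.4]
gripper_width: 0.0248
```

```bash
python3 -c "
from h import *
rd(.465,.0283,.1342,2)"
```

```text
t 19.53 pos [0.4652 0.0277 0.1355] F [-4.01 -0.95  7.98] w 0.0244 q6 1.55 shift mm [-0.2 -0.6  1.3] Rx [ 1.0e+00  4.4e-03 -4.0e-04] Rz [-4.0e-04 -2.5e-03 -1.0e+00]
Fz mean 8.61 +- 0.33
```

Request:
{"api": "carry_out", "payload": {"rows": [[10,0,0,0.8,0],[10,0,0,1.4,0],[10,0,0,1.8,0],[10,0,0,2.2,0],[10,0,0,2.2,0]]}}

```text
clock: 19.95
position: [0.4653, 0.0277, 0.1346]
tcp_rot: [[1.0, 0.004, 0.001], [0.004, -1.0, -0.003], [0.001, 0.003, -1.0]]
contact_force: [-4.6, -1.3, 8.8]
gripper_width: 0.025
```

```bash
python3 -c "
from h import *
rd(.465,.0283,.1342,2)"
```

```text
t 20.05 pos [0.4653 0.0277 0.1346] F [-4.23 -1.39  8.68] w 0.0248 q6 1.55 shift mm [-0.3 -0.6  0.4] Rx [1.0e+00 4.4e-03 6.0e-04] Rz [ 6.0e-04 -2.6e-03 -1.0e+00]
Fz mean 9.18 +- 0.37
```

Request:
{"api": "carry_out", "payload": {"rows": [[10,0,0,0.6,0],[10,0,0,1,0],[10,0,0,1.4,0],[10,0,0,1.4,0]]}}

```text
clock: 20.38
position: [0.4653, 0.0277, 0.1343]
tcp_rot: [[1.0, 0.004, 0.001], [0.004, -1.0, -0.003], [0.001, 0.003, -1.0]]
contact_force: [-4.8, -1.0, 9.3]
gripper_width: 0.0247
```

```bash
python3 -c "
from h import *
rd(.465,.0283,.1342,2)"
```

```text
t 20.48 pos [0.4653 0.0277 0.1344] F [-4.64 -1.73  9.32] w 0.0247 q6 1.55 shift mm [-0.3 -0.6  0.2] Rx [1.     0.0044 0.0013] Rz [ 0.0013 -0.0026 -1.    ]
Fz mean 9.15 +- 0.14
```

Request:
{"api": "carry_out", "payload": {"rows": [[10,0,0,-4,0],[10,0,0,-8,0],[10,0,0,-8,0],[10,0,0,-5,0],[10,0,0,-4,0],[10,0,0,-3.4,0],[10,0,0,-2.8,0],[10,0,0,-2.8,0]]}}

```text
clock: 21.15
position: [0.4653, 0.0277, 0.137]
tcp_rot: [[1.0, 0.004, 0.001], [0.004, -1.0, -0.003], [0.001, 0.003, -1.0]]
contact_force: [-0.8, 0.3, 1.2]
gripper_width: 0.0246
```

```bash
python3 -c "
from h import *
rd(.465,.0283,.137,3)"
```

```text
t 21.3 pos [0.4653 0.0277 0.1372] F [-0.29  0.7  -0.39] w 0.0245 q6 1.55 shift mm [-0.3 -0.6  0.2] Rx [1.     0.0045 0.0013] Rz [ 0.0013 -0.0026 -1.    ]
Fz mean 0.48 +- 0.29
```

Request:
{"api": "carry_out", "payload": {"rows": [[10,0,0,-30,0],[10,35,-13,-32,0],[10,70,-26,-32,0],[10,105,-39,-32,0],[10,140,-52,-30,0],[10,140,-52,-12,0],[10,140,-52,-4,0],[10,140,-52,-1.5,0]]}}

```text
clock: 21.97
position: [0.6046, 0.0805, 0.1363]
tcp_rot: [[1.0, 0.005, -0.002], [0.005, -1.0, -0.003], [-0.002, 0.003, -1.0]]
contact_force: [1.4, 1.1, 2.4]
gripper_width: 0.0247
```

Request:
{"api": "carry_out", "payload": {"rows": [[10,0,0,0,0],[10,0,0,0,0]]}}

```text
clock: 22.13
position: [0.604, 0.0802, 0.1376]
tcp_rot: [[1.0, 0.004, -0.0], [0.004, -1.0, -0.003], [-0.0, 0.003, -1.0]]
contact_force: [0.2, -0.4, -1.6]
gripper_width: 0.0246
```

```bash
python3 -c "
from h import *
rd(.606,.0797,.1368,3)"
```

```text
t 22.28 pos [0.604  0.0801 0.1376] F [-0.11  0.61 -0.17] w 0.0247 q6 1.64 shift mm [2.  0.4 0.8] Rx [ 1.0e+00  4.3e-03 -6.0e-04] Rz [-6.0e-04 -2.8e-03 -1.0e+00]
Fz mean -1.19 +- 0.31
```

Request:
{"api": "carry_out", "payload": {"rows": [[10,0,0,0.6,0],[10,0,0,1,0],[10,0,0,1,0],[10,0,0,1,0]]}}

```text
clock: 22.62
position: [0.6039, 0.0799, 0.137]
tcp_rot: [[1.0, 0.004, -0.0], [0.004, -1.0, -0.003], [-0.0, 0.003, -1.0]]
contact_force: [-0.6, -0.8, 0.7]
gripper_width: 0.0244
```

```bash
python3 -c "
from h import *
rd(.606,.0797,.136,5)"
```

```text
t 22.87 pos [0.6041 0.0799 0.1368] F [-1.02 -1.02 -0.16] w 0.0247 q6 1.64 shift mm [1.9 0.2 0.8] Rx [ 1.0e+00  4.2e-03 -5.0e-04] Rz [-5.e-04 -3.e-03 -1.e+00]
Fz mean 0.43 +- 0.23
```

The two opposite touches now read 0.1377 and 0.1373, a tilt of about 0.003 (~0.5 mm over the rim). Taking the probe back to its block.

Request:
{"api": "carry_out", "payload": {"rows": [[10,0,0,-38,0],[10,-15,-33,-40,0],[10,-31,-69,-40,0],[10,-47,-105,-40,0],[10,-63,-140,-40,0],[10,-77,-172,-35,0],[10,-84,-187,-20,0],[10,-84,-187,-8,0]]}}

```text
clock: 23.53
position: [0.5175, 0.2705, 0.1437]
tcp_rot: [[1.0, 0.009, -0.001], [0.009, -1.0, -0.001], [-0.001, 0.001, -1.0]]
contact_force: [-0.1, -0.4, -2.4]
gripper_width: 0.0245
```

Request:
{"api": "carry_out", "payload": {"rows": [[10,0,0,0,0],[10,0,0,0,0],[10,0,0,0,0]]}}

```text
clock: 23.78
position: [0.518, 0.2698, 0.1439]
tcp_rot: [[1.0, 0.008, -0.0], [0.008, -1.0, -0.001], [-0.0, 0.001, -1.0]]
contact_force: [-0.4, -0.9, -0.8]
gripper_width: 0.0247
```

Run:
```python
from h import *
p,d=imaging.capture("scene")
cv2.imwrite('pics/c4.png',cv2.resize(cv2.cvtColor(p,cv2.COLOR_RGB2BGR)[180:270,270:390],(800,600),interpolation=cv2.INTER_CUBIC))
go(.5203,.2667,.0678)
s=manip.get_state()
x,y,z=s['position']; print('tip expected px',pix('scene',(x,y,z-.0578)),'hole',pix('scene',(.5203,.2667,.055)))
W=cloud("scene",d); k=(np.hypot(W[...,0]-.519,W[...,1]-.266)<.06)&(W[...,2]>.050)&(W[...,2]<.060)
print(cv2.minAreaRect(W[k][:,:2].astype(np.float32)))
p,d=imaging.capture("top"); W=cloud("top",d)
m=(np.hypot(W[...,0]-.5355,W[...,1]-.054)<.088)&(abs(W[...,2]-.08)<.01)
Q=W[m]
for _ in range(4):
    A=np.c_[Q[:,:2],np.ones(len(Q))]; c=np.linalg.lstsq(A,Q[:,2],rcond=None)[0]; r=Q[:,2]-A@c; Q=Q[abs(r)<2.5*r.std()]
print('plate slope top',c,len(Q))
```

```text
t 23.83 pos [0.5183 0.2697 0.1445] F [-0.58 -0.84 -1.55] w 0.0245 q6 1.98 shift mm [ 2.   2.9 76.7] Rx [1.0e+00 7.8e-03 3.0e-04] Rz [ 3.e-04 -8.e-04 -1.e+00]
tip expected px (np.float64(319.73789757318303), np.float64(223.6034679106527)) hole (np.float64(317.18076413932033), np.float64(230.75199768202683))
((0.5176969766616821, 0.2659209668636322), (0.07093235850334167, 0.07491841167211533), 89.00249481201172)
plate slope top [-0.00053387 -0.00231646  0.07998017] 2702
```

View pics/c4.png

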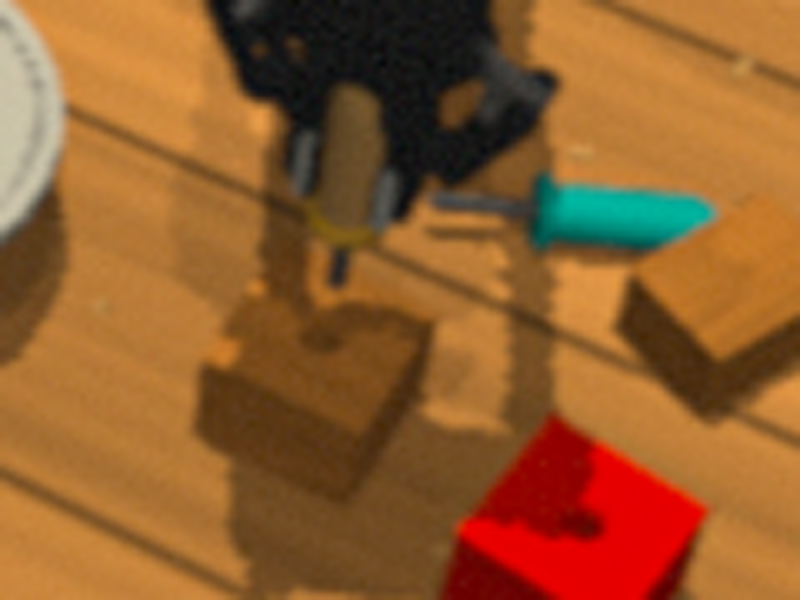

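The probe tip at crop (338,283) hangs just above and behind the hole at (322,338). After a lateral correction I'll lower it gently. The plate's depth fit now gives slopes of (-0.0005, -0.0023), which is level.

Request:
{"api": "carry_out", "payload": {"rows": [[10,2.2,3.2,5,0],[10,2.2,3.2,10,0],[10,2.2,3.2,15,0],[10,2.2,3.2,20,0],[10,2.2,3.2,22,0],[10,2.2,3.2,22,0],[10,2.2,3.2,22,0]]}}

```text
clock: 24.47
position: [0.5205, 0.2665, 0.1224]
tcp_rot: [[1.0, 0.008, 0.0], [0.008, -1.0, -0.001], [0.0, 0.001, -1.0]]
contact_force: [-0.2, 1.0, -1.3]
gripper_width: 0.0247
```

```bash
python3 -c "
from h import *
rd(.5205,.2665,.11,1)"
```

```text
t 24.52 pos [0.5206 0.2665 0.1228] F [-0.04  0.38 -2.05] w 0.0246 q6 1.98 shift mm [-0.2  0.  12.8] Rx [1.0e+00 7.8e-03 8.0e-04] Rz [ 8.e-04 -6.e-04 -1.e+00]
Fz mean -1.69 +- 0.25
```

Request:
{"api": "carry_out", "payload": {"rows": [[10,0,0,4,0],[10,0,0,8,0],[10,0,0,11,0],[10,0,0,14,0],[10,0,0,16,0],[10,0,0,16,0]]}}

```text
clock: 25.02
position: [0.5204, 0.2664, 0.1059]
tcp_rot: [[1.0, 0.008, -0.0], [0.008, -1.0, -0.001], [-0.0, 0.001, -1.0]]
contact_force: [-0.1, -0.1, -2.0]
gripper_width: 0.0247
```

```bash
python3 -c "
from h import *
rd(.5205,.2665,.0678,1)"
```

```text
t 25.07 pos [0.5205 0.2665 0.1063] F [-0.89 -0.43 -1.25] w 0.0243 q6 1.98 shift mm [ 0.  -0.1 38.5] Rx [1.0e+00 7.8e-03 2.0e-04] Rz [ 2.e-04 -9.e-04 -1.e+00]
Fz mean -1.63 +- 0.27
```

Entered the hole without contact. Lowering the rest.

Request:
{"api": "carry_out", "payload": {"rows": [[10,0,0,6,0],[10,0,0,12,0],[10,0,0,18,0],[10,0,0,24,0],[10,0,0,30,0],[10,0,0,34,0],[10,0,0,36,0],[10,0,0,36.5,0]]}}

```text
clock: 25.73
position: [0.5202, 0.2663, 0.0691]
tcp_rot: [[1.0, 0.008, -0.001], [0.008, -1.0, -0.001], [-0.001, 0.001, -1.0]]
contact_force: [-0.7, 0.9, -1.4]
gripper_width: 0.0246
```

```bash
python3 -c "
from h import *
rd(.5205,.2665,.0678,1)"
```

```text
t 25.78 pos [0.5204 0.2664 0.0695] F [-0.22  0.03 -1.98] w 0.0246 q6 1.98 shift mm [ 0.1 -0.1  1.7] Rx [ 1.0e+00  7.8e-03 -3.0e-04] Rz [-3.e-04 -1.e-03 -1.e+00]
Fz mean -1.71 +- 0.19
```

Request:
{"api": "carry_out", "payload": {"rows": [[10,0,0,1,0],[10,0,0,1.8,0],[10,0,0,2.2,0],[10,0,0,2.2,0],[10,0,0,2.2,0]]}}

```text
clock: 26.2
position: [0.5206, 0.2665, 0.0678]
tcp_rot: [[1.0, 0.008, 0.0], [0.008, -1.0, -0.001], [0.0, 0.001, -1.0]]
contact_force: [-0.8, -0.5, 0.1]
gripper_width: 0.0248
```

```bash
python3 -c "
from h import *
rd(.5205,.2665,.0678,1)"
```

```text
t 26.25 pos [0.5206 0.2665 0.0678] F [-0.58 -1.2   1.17] w 0.0246 q6 1.98 shift mm [-0.1 -0.   0. ] Rx [1.0e+00 7.7e-03 4.0e-04] Rz [ 5.e-04 -7.e-04 -1.e+00]
Fz mean 0.65 +- 0.36
```

Seated: the block carries the probe at the original height. Releasing and retreating straight up.

Request:
{"api": "carry_out", "payload": {"rows": [[40,0,0,0,0],[70,0,0,0,0],[100,0,0,0,0],[100,0,0,0,0],[100,0,0,0,0],[100,0,0,0,0],[100,0,0,0,0],[100,0,0,0,0]]}}

```text
clock: 26.92
position: [0.5205, 0.2665, 0.0677]
tcp_rot: [[1.0, 0.008, 0.0], [0.008, -1.0, -0.001], [0.0, 0.001, -1.0]]
contact_force: [-0.1, 0.0, 1.2]
gripper_width: 0.0851
```

Request:
{"api": "carry_out", "payload": {"rows": [[100,0,0,-10,0],[100,0,0,-25,0],[100,0,0,-50,0],[100,0,0,-80,0],[100,0,0,-115,0],[100,0,0,-150,0],[100,0,0,-150,0],[100,0,0,-150,0]]}}

```text
clock: 27.58
position: [0.5216, 0.2671, 0.2223]
tcp_rot: [[1.0, 0.008, 0.007], [0.008, -1.0, 0.002], [0.007, -0.002, -1.0]]
contact_force: [0.9, 0.3, -0.4]
gripper_width: 0.0854
```

Request:
{"api": "carry_out", "payload": {"rows": [[100,-40,40,0,0],[100,-80,80,0,0],[100,-110,120,0,0],[100,-140,160,0,0],[100,-140,200,0,0],[100,-140,240,0,0],[100,-140,240,0,0],[100,-140,240,0,0]]}}

```text
clock: 28.25
position: [0.3821, 0.0209, 0.2201]
tcp_rot: [[1.0, 0.001, 0.006], [0.001, -1.0, -0.001], [0.006, 0.001, -1.0]]
contact_force: [-1.0, -0.3, -0.3]
gripper_width: 0.0854
```

Run:
```python
from h import *
go(.5,.1,.2)
for n in("scene","top"):
    p,d=imaging.capture(n); W=cloud(n,d)
    if n=="scene": cv2.imwrite('pics/c5.png',cv2.resize(cv2.cvtColor(p,cv2.COLOR_RGB2BGR)[70:310,80:400],(800,600),interpolation=cv2.INTER_CUBIC))
    m=(np.hypot(W[...,0]-.5355,W[...,1]-.054)<.088)&(abs(W[...,2]-.08)<.01)&(d>0); Q=W[m]
    for _ in range(4):
        A=np.c_[Q[:,:2],np.ones(len(Q))]; c=np.linalg.lstsq(A,Q[:,2],rcond=None)[0]; r=Q[:,2]-A@c; Q=Q[abs(r)<2.5*r.std()]
    print(n,'slope',c,len(Q))
    k=(np.hypot(W[...,0]-.519,W[...,1]-.266)<.05)&(W[...,2]>.115)&(W[...,2]<.14); K=W[k]
    print('handle',len(K),K.mean(0),np.percentile(K[:,2],[50,90]))
```

```text
t 28.25 pos [0.3821 0.0209 0.2201] F [-1.05 -0.26 -0.32] w 0.0854 q6 1.54 shift mm [117.8 -79.   20.8] Rx [1.0e+00 7.0e-04 6.1e-03] Rz [ 6.1e-03 -7.0e-04 -1.0e+00]
scene slope [-0.00070546 -0.00106378  0.08157852] 2486
handle 87 [0.52299775 0.26576577 0.1266458 ] [0.12750625 0.13176452]
top slope [0.00017062 0.00023647 0.07951988] 2629
handle 68 [0.51936548 0.26354279 0.12677293] [0.1278048  0.13093805]
```

View pics/c5.png

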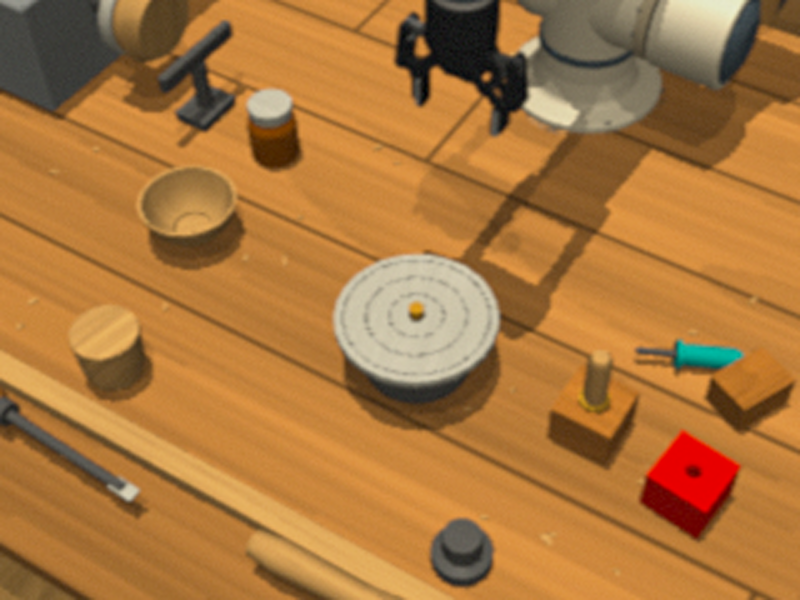

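The probe stands upright in its block at (595,385), collar on the top and handle top at about 0.13 m. The plate at (415,315) is level: both depth fits give 0.0013 rad or less. The bystanders are in place and the arm is clear, so I'm handing in.

```bash
python3 -c "
from h import *
print(manip.finish_job())"
```

```text
the job is handed in; nothing more can be done
None
```

The plate is level and the probe is back in its block. I handed the job in at about 28 s of the 72 s limit.

- **Finding the high side:** four light touches (about 2 N each) at 75 mm from the middle showed a tilt of about 0.043 rad. The high side was at azimuth -160°, and the depth images agreed.
- **Levelling:** I pressed that side down with the probe in two rounds, at about 11 N. Touches after the first round still showed about 0.017 rad, so I pressed again.
- **Last level checks:** touches on the high side and opposite it differed by about 0.4 mm, or roughly 0.5 mm across the rim. The final depth fits gave 0.0013 and 0.0003 rad. A depth fit taken earlier with the arm near the block read 0.0024 rad; all of these are within the 2 mm limit.
- **Probe:** it entered the hole without catching and ended at the same height as at the start (gripper tool point 67.8 mm). The handle top measured about 0.13 m. The last picture shows it upright with the collar on the block.
- **Other things on the bench:** in the last picture the bystanders are where they were.
- **Turquoise look-alike:** it fell over by itself in the first second, before the arm moved. I left it lying there.

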